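# Post the carton under the spring flap

## Robot

A 7-joint arm with a two-finger parallel gripper is mounted at the origin on the work surface. World frame = base frame: x ahead of the robot, y to its left, z up, the work surface at z = 0. Lengths are in mm, angles in rad, forces in N, time in s.
With the tool pointing down it reaches from about 400 to 875 mm from the base axis. Payload 4.4 kg.
Tool frame: the origin (TCP) lies midway between the tips of the shut fingers; the grasp point (between the pads) lies 19 mm behind it; x points along the fingers, z is the direction in which the jaws open and shut, and the axes are right-handed (so a half turn about x gives the same grasp; the last joint's range is limited). The gripper opens to 85 mm and grips with 20 to 120 N. Pads are 22 mm wide; open, the fingers measure 114 mm over their backs; the gripper's body (76 mm by 85 mm) begins 54 mm behind the grasp point. The pads swing forward as they close: fully open they stand 13 mm farther back than shut.
Start: joints at [-1.172, 0.628, 0.038, 1.517, -0.027, 0.996, -0.02], TCP at [291.338, 581.068, 231.313] pointing down, gripper open.
Joint ranges: [-3.06, 3.06], [-0.37, 2.12], [-1.25, 1.32], [0.18, 2.47], [-1.1, 4.24], [0.23, 1.98], [-2.94, 2.94]. Speed limits (rad/s): [2.57, 2.57, 3.14, 3.14, 3.14, 3.14, 3.14].

## Interface

Orientations are given as [roll, pitch, yaw] about the fixed x, y, z axes, in that order (R = Rz(yaw) Ry(pitch) Rx(roll)).
In Python, from cell import ctrl gives the robot as it stands. The module is installed in compiled form; this text tells all that it offers.
- The arm moves only by the tool servo_tool, never from a script. Its argument "rows" is a list of rows, each an object of numbers: "dx", "dy", "dz": the shift along the tool's x, y, z in units of 750 mm (1.0 is 750 mm); "wx", "wy", "wz": the turn, a rotation vector about the tool's x, y, z in units of 6 degrees (1.0 is 6 degrees); "fingers": the closure, from 0 (fully open) to 1 (shut). In form: [{"dx": .., "dy": .., "dz": .., "wx": .., "wy": .., "wz": .., "fingers": ..}, ...]. A call has 1 to 5 rows; each row shifts and turns the commanded pose from where the row before left it, along the tool's axes as they then stand; what a row does not reach is not made up. A row lasts 1/8 s, in which the tool goes at most 62.5 mm and 10.7 degrees, less where a joint would pass 70% of its speed; a pose out of reach is approached as far as the arm can. A call with a number of a shift or a turn outside -1 to 1 is refused whole. A call with a gripper value outside its range is refused whole. The fingers move at their own pace and stop on an object; the grip force is fixed at half the most. Time passes only in rows, so rows that do not move let the fingers close. It gives the time, the measured TCP pose, the force and the opening at its end, in the units of the state.
- ctrl.read_state(): the state, without advancing time (a new reading comes with each control period).
- ctrl.get_image(name): name is "side" or "top" or "wrist"; returns the picture (384x512x3 uint8, red, green, blue); there is no depth.
- ctrl.camera_info(name): a dict with "fovy" (degrees; the focal length in pixels is half the picture's height over the tangent of half this angle, whatever the lens; pixels are square), "cx", "cy" (the principal point, pixels), "R" (3x3) and "t" (3): a world point X has camera coordinates R X + t. Camera axes: x right, y down, z forward; pixel columns grow to the right and rows downward; lengths in mm; the calibration is good to about 2 mm. The wrist camera is an equidistant fisheye: a pixel r from the principal point sees the ray r / f radians off the axis. A picture is of the moment at which its call begins: read the wrist's pose just before it. camera_info takes no time and is no camera call; for the wrist camera it gives the pose at the moment of the call.
- ctrl.finish_job(): hands the job in, once; it reports no verdict.
Trained networks look in the newest picture that a camera, given by its name, has taken for a name from the list of things; names that differ only in an ending like _2 or _b are one class to them, and where a whole thing is asked for, a point or a joint stands for the part that bears it (a point fixed in the world has none). Each returns a list of dicts, best first, with "conf" (0 to 1); they miss things now and then, are a little off and sometimes report something else, mostly with a low value. They report only what shows in the picture. A call takes as long as a camera call. They do not tell look-alikes from the thing itself.
- ctrl.search_frame(label, camera): "extent" ([centre column, centre row, width, height] in pixels, round what is visible of it).
- ctrl.silhouettes(label, camera): "region" (384x512 bool, what is visible of it) and "extent" ([centre column, centre row, width, height] in pixels, round what is visible of it).
- ctrl.mark_of(label, camera): "point" ([column, row] in pixels: a listed point, or the origin of a listed thing).
The state is a dict: "clock": time; "qpos": joint angles; "qd": joint speeds; "tau": joint torques, N m; "eef_pos": TCP position; "tool_rot": TCP orientation; "force": force on the tool from outside, world axes, zero at the start; "torque": the same for the moment, N m; "width": finger opening in mm.
Only numpy, scipy, OpenCV 4.12 (cv2) and the standard library are available. Lean on these libraries where they do the work, as an engineer would, in place of code of your own. Each camera call takes 0.05 s, during which the arm holds its last target.

## Task

Post the slim red-banded carton into the drop box: press the green bar down with one fingertip and keep it down so that the yellow spring flap stays up, and meanwhile, with the other fingertip, push the carton along its lane and under the flap until it slides down inside. Only push the carton, never lift it; then let go so that the flap shuts, with the jars and other things beside the box left where they stand.

Things in the scene. Friction and masses are not known exactly. Their poses are not given: they have to be found in the camera images.
- drop_box: Fixed drop box with its lane. Origin on the table (z = 0) straight below the sill edge, on the lane's centre line; x along the lane into the box, y towards the green bar, z up. Blue and clear box, 92 mm wide, x = 0 to 192 mm, closed clear top 142 mm above the table. A grey link housing 135 mm high stands at x = -18 to 22, y = 40 to 63 mm; a fingertip on the bar must stay before it.
- sill (a point): Centre of the sill edge, where the lane ends at the box's mouth (axes as drop_box), 85 mm above the table. The lane is a level steel shelf at this height, x = -254 to 0 mm, 62 mm wide between curbs 4 mm thick, 10 mm high. The mouth is 62 mm wide, 50 mm high. A carton whose middle is pushed 5 mm or more past the sill tips over it and slides down by itself.
- slide_mid (a point): A point inside the box, 120 mm past the sill and 42 mm above the table, about where the carton's centre ends: a slippery steel slide falls at 25 degrees from the sill to the box's end wall, 188 mm past the sill.
- flap (a joint): Angle (rad) of the yellow flap that closes the mouth, 60 wide, 40 mm long, hinged on its upper edge above the sill, 127 mm above the table. 0 hangs shut, about 1.9 fully open. It swings out over the lane and up, driven by the green bar, and cannot be pushed inwards. Wide open it juts 38 mm out from the sill, 127 to 140 mm above the table. The carton passes under it above 1.2 rad.
- bar_top (a point): Middle of the top face of the green spring bar beside the lane: a plate 205 mm long (box x = -240 to -35), 66 mm wide (box y = 46 to 112). Pressed, it sinks 22 mm, staying level, and opens the flap in proportion; spring 2.6 N at first, 5.5 N at its hard stop, where its top is 97 mm above the table (12 mm above the lane floor); 119 mm when up. A fingertip can press and slide all along it.
- carton_center (a point): Centre of the slim kraft carton with a red band, 120 mm long (its x, along the lane), 50 mm wide, 24 mm high, about 0.12 kg, loose on the lane floor, at first 97 to 125 mm before the sill edge. Its near end faces the robot and is open to a fingertip.
- jar0: Bystander: closed jar of sauce with a white cap and a paper-white label, 66 mm across, 110 mm high, standing on the table; origin at the centre of its underside.
- jar1: Bystander: closed jar of sauce with a white cap and a green label, 66 mm across, 110 mm high, standing on the table; origin at the centre of its underside.
- jar2: Bystander: closed jar of sauce with a white cap and a blue label, 66 mm across, 110 mm high, standing on the table; origin at the centre of its underside.
- yellow_box: Bystander: yellow carton 80 x 60 x 90 mm high standing on the table; origin at the centre of its underside.
- tape: Bystander: brown roll of tape 90 mm across, 40 mm high, lying flat; origin at the centre of its underside.
- marker: Bystander: thick black marker with a blue cap, 128 mm long, 18 mm thick, lying on the table; origin at its underside, about 14 mm from its middle.
Not all that is in view belongs to the job. There is more than one size of the part that bears carton_center; the job needs the largest.

How it is judged:
By the outcome, as a careful person would: the job done as asked, in the order asked, and still so for the second after the job is handed in, with the robot touching nothing.
It also fails if it takes over 35 s, if anything falls off the work surface, if the arm or the gripper's body presses on something with over 40 N, if the wrist force passes 120 N, or if a joint passes its speed limit or range.

## Working session

There is one attempt and no reset: what is moved stays moved. The work goes in short steps, Python scripts to look and compute and a tool call to move; the robot and the scene stay as the last step left them, time stands still between calls to the robot, and variables do not carry over. Pictures are saved under pics/ and viewed, and the job is handed in when it is done.

Besides the shell and the picture viewer there is one more tool, called after "Call:" by a JSON object that holds its "method" and its "body". servo_tool: Moves the arm, as the interface text tells. Its arguments: {"type":"object","properties":{"rows":{"type":"array"}},"required":["rows"]}

```bash
mkdir -p pics
cat > h.py <<'E'
from cell import ctrl
import numpy as np, cv2
def snap(n,f):
    im=ctrl.get_image(n); cv2.imwrite('pics/'+f,im[:,:,::-1]); return im
E
python3 - <<'E'
from h import *
print(ctrl.read_state())
for n in ("side","top","wrist"):
    i=ctrl.camera_info(n); print(n,{k:np.round(v,3).tolist() if not isinstance(v,str) else v for k,v in i.items()})
a=snap("side","s0.png");b=snap("top","t0.png")
E
```

```text
{'clock': 0.0, 'qpos': array([-1.17177184,  0.62937628,  0.03843644,  1.51839029, -0.02701663,
        0.99626809, -0.02001052]), 'qd': array([-0.00028553,  0.00093533,  0.000305  ,  0.00047313, -0.00065876,
       -0.00077158, -0.00216519]), 'tau': array([ 8.49474454e-04, -5.63387740e+01,  1.22636128e+00, -1.93437606e+01,
        1.09947912e-02,  1.03750298e-02,  9.76037342e-06]), 'eef_pos': array([291.05760208, 580.48782054, 230.36230299]), 'tool_rot': array([-3.13631947,  1.56887205, -2.03036325]), 'force': array([0.1152416 , 0.84921294, 0.00419727]), 'torque': array([ 0.01906666,  0.01357225, -0.00174707]), 'width': 85.35187378081632}
side {'fovy': 52.166, 'cx': 260.665, 'cy': 188.347, 'R': [[0.976, -0.217, 0.011], [-0.098, -0.485, -0.869], [0.194, 0.847, -0.494]], 't': [-529.624, 173.841, 676.182]}
top {'fovy': 57.649, 'cx': 250.506, 'cy': 189.203, 'R': [[0.008, -1.0, 0.003], [-0.997, -0.009, -0.079], [0.079, -0.002, -0.997]], 't': [48.649, 572.682, 771.01]}
wrist {'fovy': 65.706, 'cx': 260.252, 'cy': 190.419, 'R': [[0.449, 0.894, -0.002], [0.862, -0.432, 0.266], [0.237, -0.121, -0.964]], 't': [-649.688, -33.855, 378.978]}
```

View pics/s0.png

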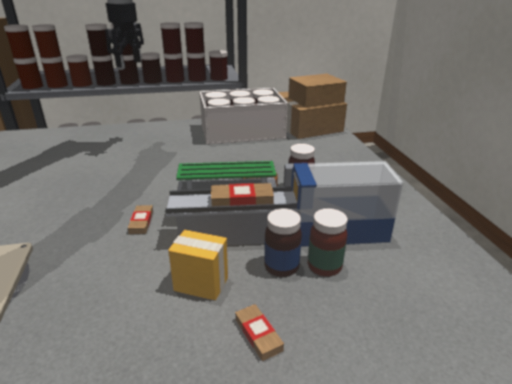

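View pics/t0.png

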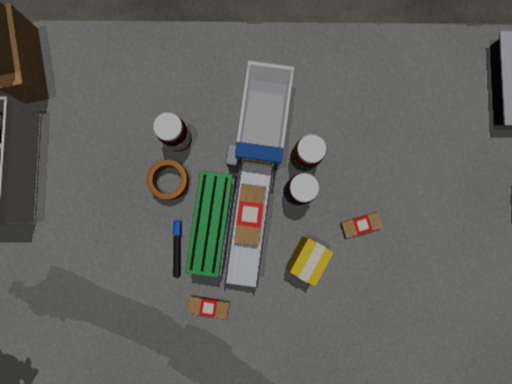

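Run:
```python
from h import *
from scipy.optimize import least_squares
im=cv2.imread('pics/t0.png')
cv2.imwrite('pics/t0z.png',cv2.resize(im[50:300,170:340],None,fx=3.2,fy=2.4*4/3,interpolation=cv2.INTER_CUBIC)[:600*4//3][:800])
hsv=cv2.cvtColor(im,cv2.COLOR_BGR2HSV)
m=cv2.inRange(hsv,(45,90,40),(80,255,255)); m=cv2.morphologyEx(m,cv2.MORPH_CLOSE,np.ones((7,7)))
n,l,s,c=cv2.connectedComponentsWithStats(m); k=1+np.argmax(s[1:,4]); print(s[k])
cnt=cv2.findContours((l==k).astype(np.uint8),0,1)[0][0]
r=cv2.minAreaRect(cnt); bp=cv2.boxPoints(r); print(r,bp)
I=ctrl.camera_info("top"); R=np.array(I['R']);t=np.array(I['t']);f=192/np.tan(np.radians(I['fovy']/2))
def bp3(p,z):
    d=R.T@np.array([(p[0]-I['cx'])/f,(p[1]-I['cy'])/f,1]); C=-R.T@t
    return C+d*(z-C[2])/d[2]
w=np.array([bp3(p+0.0,119) for p in bp]); print(w.round(1)); print([np.linalg.norm(w[i]-w[(i+1)%4]).round(1) for i in range(4)])
I2=ctrl.camera_info("wrist");print("wristcam",-np.array(I2['R']).T@np.array(I2['t']))
for lab in ("sill","bar_top","carton_center","drop_box"):
    for d in ctrl.mark_of(lab,"top")[:2]:
        z=dict(sill=85,bar_top=119,carton_center=97,drop_box=0)[lab]; print(lab,d['conf'],d['point'],bp3(d['point'],z).round(1))
```

```text
[ 185  171   48  107 3457]
((208.7489776611328, 223.4442901611328), (33.41309356689453, 104.3426513671875), 8.426968574523926) [[184.57716 272.604  ]
 [199.86845 169.38792]
 [232.92079 174.28458]
 [217.6295  277.50067]]
[[399.6 181.6 119. ]
 [603.6 155.7 119. ]
 [594.3  89.3 119. ]
 [390.7 116.7 119. ]]
[np.float64(205.6), np.float64(67.0), np.float64(205.5), np.float64(65.5)]
wristcam [230.6828998  611.95271665 373.21767096]
sill 0.8 [259.1, 163.0] [622.9  36.1  85. ]
bar_top 0.8 [212.1, 222.1] [498.5 129.3 119. ]
carton_center 0.89 [359.0, 224.8] [ 495.2 -168.8   97. ]
carton_center 0.62 [250.6, 216.3] [510.7  53.1  97. ]
drop_box 0.88 [258.8, 170.5] [618.3  34.4   0. ]
```

View pics/t0z.png

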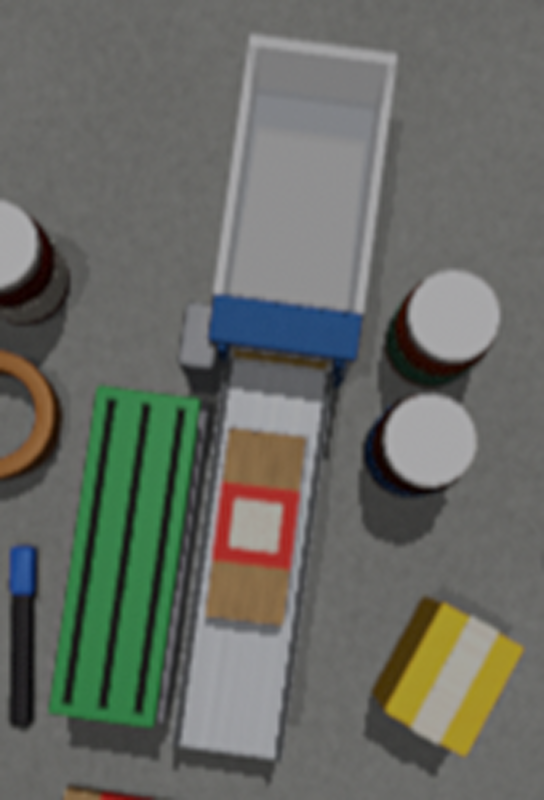

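```bash
cat >> h.py <<'E'
from scipy.spatial.transform import Rotation as Ro
def bpx(p,z,n="top"):
    I=ctrl.camera_info(n);R=np.array(I['R']);t=np.array(I['t']);f=192/np.tan(np.radians(I['fovy']/2))
    d=R.T@np.array([(p[0]-I['cx'])/f,(p[1]-I['cy'])/f,1]); C=-R.T@t
    return C+d*(z-C[2])/d[2]
def proj(X,n):
    I=ctrl.camera_info(n);R=np.array(I['R']);t=np.array(I['t']);f=192/np.tan(np.radians(I['fovy']/2))
    c=np.atleast_2d(X)@R.T+t
    if n!="wrist": return c[:,:2]/c[:,2:]*f+[I['cx'],I['cy']]
    rr=np.linalg.norm(c[:,:2],axis=1); th=np.arctan2(rr,c[:,2]); return c[:,:2]/rr[:,None]*(th*f)[:,None]+[I['cx'],I['cy']]
YAW=-0.130; O=np.array([623.2,39.6,0]); B=Ro.from_euler('z',YAW).as_matrix()
def b2w(v): return O+np.atleast_2d(v)@B.T
def w2b(v): return (np.atleast_2d(v)-O)@B
E
python3 - <<'E'
from h import *
u=lambda x,y:(x/3.2+170,y/3.2+50)
for nm,p,z in [("laneL",(180,745),85),("laneR",(275,757),85),("cartNL",(207,618),109),("cartNR",(283,628),109),("cartFL",(230,430),109),("cartFR",(305,438),109),("laneLfar",(225,390),85),("laneRfar",(322,400),85)]:
    print(nm,w2b(bpx(u(*p),z)).round(1))
s=ctrl.read_state();T=Ro.from_euler('xyz',s['tool_rot']).as_matrix();print(T.round(3))
I=ctrl.camera_info("wrist");C=-I['R'].T@I['t'];print("cam in tool",T.T@(C-s['eef_pos']))
# target orientations
for sg in (1,-1):
    z=sg*B[:,1];x=np.array([0,0,-1.]);y=np.cross(z,x);G=np.stack([x,y,z],1)
    print(sg,"y in box",B.T@y,"rotvec deg in tool",np.degrees(Ro.from_matrix(T.T@G).as_rotvec()).round(2))
ov=cv2.imread('pics/t0.png')
def ln(P,col):
    q=proj(b2w(P),"top"); cv2.polylines(ov,[np.round(q*8).astype(int).reshape(-1,1,2)],False,col,1,shift=3)
ln([[-240,46,119],[-35,46,119],[-35,112,119],[-240,112,119],[-240,46,119]],(255,0,255))
ln([[-254,-31,85],[0,-31,85],[0,31,85],[-254,31,85],[-254,-31,85]],(0,255,255))
ln([[0,-46,142],[192,-46,142],[192,46,142],[0,46,142],[0,-46,142]],(255,255,0))
cv2.imwrite('pics/ov.png',cv2.resize(ov[50:300,170:340],None,fx=2.4,fy=2.4,interpolation=cv2.INTER_CUBIC))
E
```

```text
laneL [[-254.9   29.4   85. ]]
laneR [[-254.   -31.9   85. ]]
cartNL [[-170.7   23.   109. ]]
cartNR [[-170.3  -25.   109. ]]
cartFL [[-51.8  25.2 109. ]]
cartFR [[-50.3 -22.5 109. ]]
laneLfar [[-24.  33.  85.]]
laneRfar [[-21.7 -31.   85. ]]
[[-0.    -0.894  0.448]
 [-0.001  0.448  0.894]
 [-1.    -0.    -0.001]]
cam in tool [-142.71928681   68.07947469    0.73396078]
1 y in box [-1.00000000e+00 -4.65476379e-18  0.00000000e+00] rotvec deg in tool [-19.18  -0.03  -0.  ]
-1 y in box [1.00000000e+00 4.65476379e-18 0.00000000e+00] rotvec deg in tool [ 1.6082e+02 -1.0000e-02  5.0000e-02]
```

View pics/ov.png

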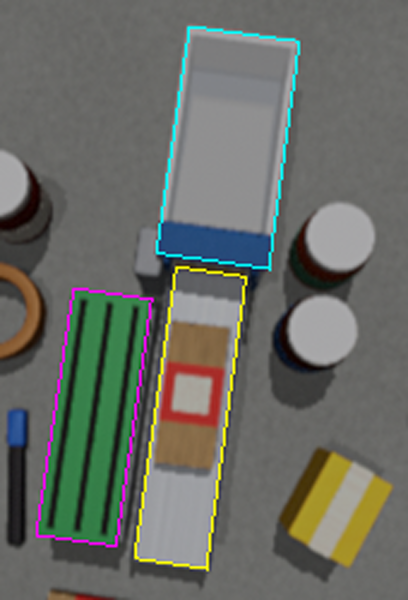

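Call:
{"method": "servo_tool", "body": {"rows": [{"wx": -1, "fingers": 0}, {"wx": -1, "fingers": 0}, {"wx": -1, "fingers": 0}, {"wx": -0.2, "fingers": 0}, {"fingers": 0}]}}

```text
schema error: expected keys dx, dy, dz, wx, wy, wz, fingers
```

```bash
cat >> h.py <<'E'
def goto(v):
    s=ctrl.read_state();T=Ro.from_euler('xyz',s['tool_rot']).as_matrix()
    d=T.T@(b2w(v)[0]-s['eef_pos']); print("t",s['clock'],"box",w2b(s['eef_pos']).round(1),"F",s['force'].round(1),"w",s['width'])
    print("T in box",(B.T@T).round(4).tolist()); print("need units",(d/750).round(4),"mm",d.round(1))
E
python3 -c "
from h import *
goto([-195,48.5,200])"
```

```text
t 0.3 box [[-399.3  493.7  231. ]] F [-0.2 -0.4  0.4] w 85.33189560092035
T in box [[-0.0002, -0.9445, 0.3286], [-0.0006, 0.3286, 0.9445], [-1.0, -0.0, -0.0006]]
need units [ 0.0416 -0.4523 -0.4711] mm [  31.2 -339.2 -353.3]
```

Call:
{"method": "servo_tool", "body": {"rows": [{"dx": 0, "dy": 0, "dz": 0, "wx": -1, "wy": 0, "wz": 0, "fingers": 0}, {"dx": 0, "dy": 0, "dz": 0, "wx": -1, "wy": 0, "wz": 0, "fingers": 0}, {"dx": 0, "dy": 0, "dz": 0, "wx": -1, "wy": 0, "wz": 0, "fingers": 0}, {"dx": 0, "dy": 0, "dz": 0, "wx": -0.2, "wy": 0, "wz": 0, "fingers": 0}, {"dx": 0, "dy": 0, "dz": 0, "wx": 0, "wy": 0, "wz": 0, "fingers": 0}]}}

```text
clock: 0.92
eef_pos: [291.4, 581.0, 231.2]
tool_rot: [2.339, 1.571, -2.505]
force: [-0.2, -0.6, -0.4]
width: 85.5
```

```bash
python3 -c "
from h import *
goto([-195,48.5,200])"
```

```text
t 0.925 box [[-399.2  493.8  231.2]] F [-0.2 -0.6 -0.4] w 85.51720974563305
T in box [[-0.0001, -1.0, 0.0013], [-0.0001, 0.0013, 1.0], [-1.0, 0.0001, -0.0001]]
need units [ 0.0417 -0.273  -0.5934] mm [  31.3 -204.7 -445. ]
```

Call:
{"method": "servo_tool", "body": {"rows": [{"dx": 0, "dy": -0.015, "dz": -0.035, "wx": 0, "wy": 0, "wz": 0, "fingers": 0}, {"dx": 0, "dy": -0.028, "dz": -0.06, "wx": 0, "wy": 0, "wz": 0, "fingers": 0}, {"dx": 0, "dy": -0.028, "dz": -0.06, "wx": 0, "wy": 0, "wz": 0, "fingers": 0}, {"dx": 0, "dy": -0.028, "dz": -0.06, "wx": 0, "wy": 0, "wz": 0, "fingers": 0}, {"dx": 0, "dy": -0.028, "dz": -0.06, "wx": 0, "wy": 0, "wz": 0, "fingers": 0}]}}

```text
clock: 1.55
eef_pos: [359.6, 362.8, 231.5]
tool_rot: [-0.907, 1.57, 0.533]
force: [0.9, 0.6, -0.4]
width: 85.4
```

Call:
{"method": "servo_tool", "body": {"rows": [{"dx": 0, "dy": -0.028, "dz": -0.06, "wx": 0, "wy": 0, "wz": 0, "fingers": 0}, {"dx": 0, "dy": -0.028, "dz": -0.06, "wx": 0, "wy": 0, "wz": 0, "fingers": 0}, {"dx": 0, "dy": -0.028, "dz": -0.06, "wx": 0, "wy": 0, "wz": 0, "fingers": 0}, {"dx": 0, "dy": -0.028, "dz": -0.06, "wx": 0, "wy": 0, "wz": 0, "fingers": 0}, {"dx": 0, "dy": -0.028, "dz": -0.06, "wx": 0, "wy": 0, "wz": 0, "fingers": 0}]}}

```text
clock: 2.17
eef_pos: [434.7, 126.1, 231.6]
tool_rot: [-1.06, 1.57, 0.38]
force: [0.9, -0.2, 0.3]
width: 85.4
```

Call:
{"method": "servo_tool", "body": {"rows": [{"dx": 0.0417, "dy": -0.006, "dz": -0.0184, "wx": 0, "wy": 0, "wz": 0, "fingers": 0}, {"dx": 0, "dy": 0, "dz": 0, "wx": 0, "wy": 0, "wz": 0, "fingers": 0}, {"dx": 0, "dy": 0, "dz": 0, "wx": 0, "wy": 0, "wz": 0, "fingers": 0}, {"dx": 0, "dy": 0, "dz": 0, "wx": 0, "wy": 0, "wz": 0, "fingers": 0}]}}

```text
clock: 2.68
eef_pos: [437.2, 114.8, 200.9]
tool_rot: [-0.89, 1.569, 0.553]
force: [-0.4, -0.9, 0.0]
width: 85.7
```

```bash
python3 -c "
from h import *
goto([-195,48.5,125])
a=snap('wrist','w1.png');b=snap('side','s1.png')"
```

```text
t 2.675 box [[-194.1   50.4  200.9]] F [-0.4 -0.9  0. ] w 85.69706801868064
T in box [[0.0015, -1.0, -0.0022], [0.0013, -0.0022, 1.0], [-1.0, -0.0015, 0.0012]]
need units [ 0.1012  0.0013 -0.0027] mm [75.9  1.  -2. ]
```

View pics/w1.png

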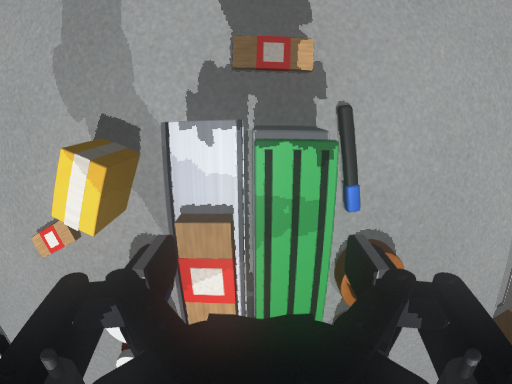

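View pics/s1.png

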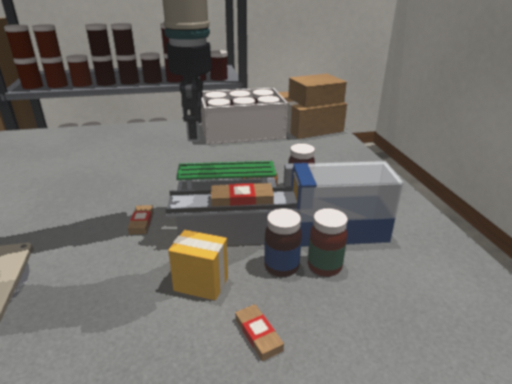

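```bash
python3 -c "
from h import *
p=lambda v:proj(b2w(v),'wrist').round(1).tolist()
print('carton near top',p([[-170.5,25,109],[-170.5,-25,109]]))
print('lane near',p([[-254,31,85],[-254,-31,85]]))
print('bar near',p([[-240,46,119],[-240,112,119]]))
s=ctrl.read_state();c=w2b(s['eef_pos'])[0]
for dz in(0,13):
  print('tips inner/outer',dz,p([c+[-11,-42.7,dz],c+[-11,-57,dz],c+[-11,42.7,dz],c+[-11,57,dz]]))
"
```

```text
carton near top [[229.5, 220.6], [172.8, 219.8]]
lane near [[237.2, 119.4], [168.1, 121.4]]
bar near [[253.7, 139.2], [339.3, 140.5]]
tips inner/outer 0 [[177.8, 221.9], [152.8, 221.2], [339.4, 222.1], [364.5, 221.6]]
tips inner/outer 13 [[171.1, 231.5], [144.4, 230.6], [345.9, 231.8], [372.8, 231.0]]
```

Call:
{"method": "servo_tool", "body": {"rows": [{"dx": 0.04, "dy": 0, "dz": 0, "wx": 0, "wy": 0, "wz": 0, "fingers": 0}, {"dx": 0.04, "dy": 0, "dz": 0, "wx": 0, "wy": 0, "wz": 0, "fingers": 0}, {"dx": 0.025, "dy": 0, "dz": 0, "wx": 0, "wy": 0, "wz": 0, "fingers": 0}, {"dx": 0, "dy": 0, "dz": 0, "wx": 0, "wy": 0, "wz": 0, "fingers": 0}, {"dx": 0, "dy": 0, "dz": 0, "wx": 0, "wy": 0, "wz": 0, "fingers": 0}]}}

```text
clock: 3.4
eef_pos: [437.3, 113.7, 122.0]
tool_rot: [-1.065, 1.569, 0.377]
force: [-0.5, -0.2, -0.2]
width: 85.2
```

```bash
python3 -c "
from h import *
goto([-194,49.5,86])"
```

```text
t 3.4 box [[-193.9   49.4  122. ]] F [-0.5 -0.2 -0.2] w 85.21843367017223
T in box [[0.0011, -1.0, -0.0008], [0.0006, -0.0008, 1.0], [-1.0, -0.0011, 0.0006]]
need units [0.048  0.0002 0.0001] mm [36.   0.1  0.1]
```

Call:
{"method": "servo_tool", "body": {"rows": [{"dx": 0.012, "dy": 0, "dz": 0, "wx": 0, "wy": 0, "wz": 0, "fingers": 0}, {"dx": 0.01, "dy": 0, "dz": 0, "wx": 0, "wy": 0, "wz": 0, "fingers": 0}, {"dx": 0, "dy": 0, "dz": 0, "wx": 0, "wy": 0, "wz": 0, "fingers": 0}, {"dx": 0, "dy": 0, "dz": 0, "wx": 0, "wy": 0, "wz": 0, "fingers": 0}]}}

```text
clock: 3.9
eef_pos: [436.9, 113.3, 104.8]
tool_rot: [-0.103, 1.571, 1.339]
force: [0.1, 0.5, 0.9]
width: 85.3
```

```bash
python3 -c "
from h import *
goto([-194,49.5,86])
snap('side','s2.png')"
```

```text
t 3.9 box [[-194.3   48.9  104.8]] F [0.1 0.5 0.9] w 85.33123887861461
T in box [[0.0, -1.0, -0.0003], [0.0001, -0.0003, 1.0], [-1.0, -0.0, 0.0001]]
need units [ 0.0251 -0.0004  0.0007] mm [18.8 -0.3  0.5]
```

View pics/s2.png

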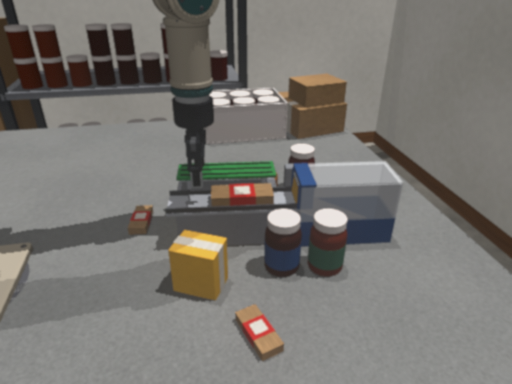

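Call:
{"method": "servo_tool", "body": {"rows": [{"dx": 0.008, "dy": 0, "dz": 0, "wx": 0, "wy": 0, "wz": 0, "fingers": 0}, {"dx": 0.008, "dy": 0, "dz": 0, "wx": 0, "wy": 0, "wz": 0, "fingers": 0}, {"dx": 0.009, "dy": 0, "dz": 0, "wx": 0, "wy": 0, "wz": 0, "fingers": 0}, {"dx": 0, "dy": 0, "dz": 0, "wx": 0, "wy": 0, "wz": 0, "fingers": 0}, {"dx": 0, "dy": 0, "dz": 0, "wx": 0, "wy": 0, "wz": 0, "fingers": 0}]}}

```text
clock: 4.58
eef_pos: [436.9, 113.3, 86.0]
tool_rot: [-0.497, 1.571, 0.944]
force: [-1.0, 1.0, 3.9]
width: 85.7
```

```bash
python3 -c "
from h import *
goto([-60,49.5,86])
snap('side','s3.png')
im=snap('wrist','w3.png')"
```

```text
t 4.575 box [[-194.3   49.    86. ]] F [-1.   1.   3.9] w 85.66226964892373
T in box [[0.0001, -1.0, -0.0003], [0.0001, -0.0003, 1.0], [-1.0, -0.0001, 0.0001]]
need units [ 0.     -0.179   0.0007] mm [   0.  -134.3    0.5]
```

View pics/s3.png

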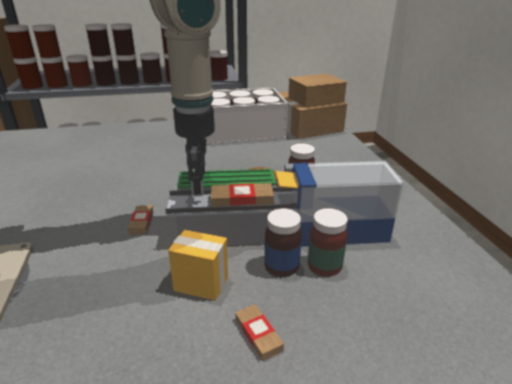

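View pics/w3.png

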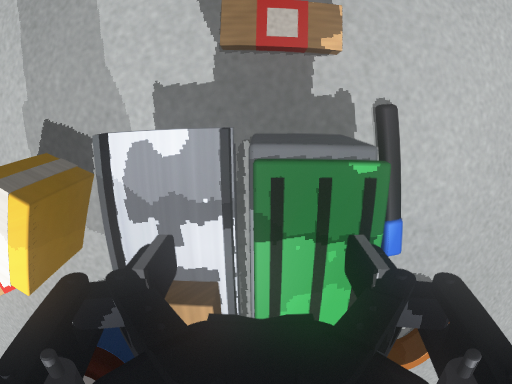

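```bash
python3 -c "
from h import *
p=lambda v:proj(b2w(v),'wrist').round(0).tolist()
s=ctrl.read_state();c=w2b(s['eef_pos'])[0]
for dx in (-11,11):
 for dz in(13,40):
  print('inner/outer',dx,dz,p([c+[dx,-42.7,dz],c+[dx,-57,dz],c+[dx,42.7,dz],c+[dx,57,dz]]))
print('lane at x -205',p([[-205,y,85] for y in (-31,-8,6,31)]),'bar',p([[-205,y,99] for y in (46,92,106,112)]))
print('carton near',p([[-171,y,109] for y in (-25,25)]))
im=cv2.imread('pics/w3.png');cv2.imwrite('pics/w3z.png',cv2.resize(im[200:340,90:420],None,fx=2.4,fy=2.4,interpolation=cv2.INTER_CUBIC)+0)
"
```

```text
inner/outer -11 13 [[171.0, 232.0], [144.0, 231.0], [346.0, 232.0], [373.0, 231.0]]
inner/outer -11 40 [[154.0, 257.0], [123.0, 255.0], [363.0, 258.0], [394.0, 256.0]]
inner/outer 11 13 [[176.0, 270.0], [151.0, 269.0], [341.0, 270.0], [367.0, 269.0]]
inner/outer 11 40 [[161.0, 301.0], [132.0, 298.0], [355.0, 301.0], [385.0, 298.0]]
lane at x -205 [[117.0, 220.0], [154.0, 221.0], [178.0, 222.0], [224.0, 222.0]] bar [[252.0, 233.0], [346.0, 232.0], [373.0, 231.0], [383.0, 231.0]]
carton near [[120.0, 295.0], [210.0, 302.0]]
```

View pics/w3z.png

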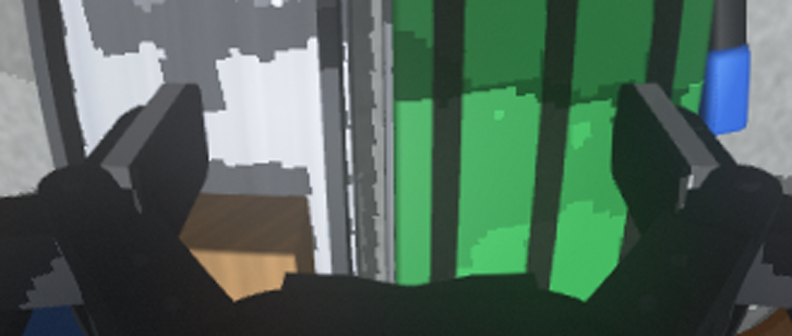

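Call:
{"method": "servo_tool", "body": {"rows": [{"dx": 0.001, "dy": -0.008, "dz": -0.001, "wx": 0, "wy": 0, "wz": 0, "fingers": 0}, {"dx": 0, "dy": -0.01, "dz": -0.001, "wx": 0, "wy": 0, "wz": 0, "fingers": 0}, {"dx": 0, "dy": -0.01, "dz": -0.001, "wx": 0, "wy": 0, "wz": 0, "fingers": 0}, {"dx": 0, "dy": -0.01, "dz": 0, "wx": 0, "wy": 0, "wz": 0, "fingers": 0}, {"dx": 0, "dy": -0.01, "dz": 0, "wx": 0, "wy": 0, "wz": 0, "fingers": 0}]}}

```text
clock: 5.3
eef_pos: [472.5, 106.1, 85.2]
tool_rot: [2.06, 1.57, -2.782]
force: [-4.0, 0.5, 4.2]
width: 85.6
```

```bash
python3 -c "
from h import *
goto([-60,48,86])
snap('side','s4.png')"
```

```text
t 5.3 box [[-158.1   46.4   85.2]] F [-4.   0.5  4.2] w 85.64188946876352
T in box [[-0.0005, -1.0, -0.0001], [-0.0003, -0.0001, 1.0], [-1.0, 0.0005, -0.0003]]
need units [-0.0012 -0.1307  0.0021] mm [ -0.9 -98.    1.6]
```

View pics/s4.png

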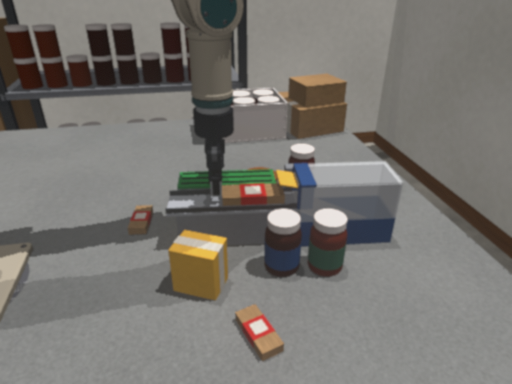

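Carton moves ahead of the fingertip (band 240→252 px), the flap stays up. Continue.

Call:
{"method": "servo_tool", "body": {"rows": [{"dx": 0, "dy": -0.012, "dz": 0, "wx": 0, "wy": 0, "wz": 0, "fingers": 0}, {"dx": 0, "dy": -0.012, "dz": 0, "wx": 0, "wy": 0, "wz": 0, "fingers": 0}, {"dx": 0, "dy": -0.012, "dz": 0, "wx": 0, "wy": 0, "wz": 0, "fingers": 0}, {"dx": 0, "dy": -0.012, "dz": 0, "wx": 0, "wy": 0, "wz": 0, "fingers": 0}, {"dx": 0, "dy": -0.01, "dz": 0, "wx": 0, "wy": 0, "wz": 0, "fingers": 0}]}}

```text
clock: 5.98
eef_pos: [516.0, 100.7, 85.3]
tool_rot: [-0.98, 1.571, 0.461]
force: [-4.8, 1.1, 4.7]
width: 85.2
```

```bash
python3 -c "
from h import *
goto([-60,47,86])
snap('side','s5.png')
snap('top','t5.png')"
```

```text
t 5.975 box [[-114.2   46.7   85.3]] F [-4.8  1.1  4.7] w 85.21110425338391
T in box [[0.0002, -1.0, -0.0001], [0.0001, -0.0001, 1.0], [-1.0, -0.0002, 0.0001]]
need units [-0.0009 -0.0722  0.0004] mm [ -0.7 -54.2   0.3]
```

View pics/s5.png

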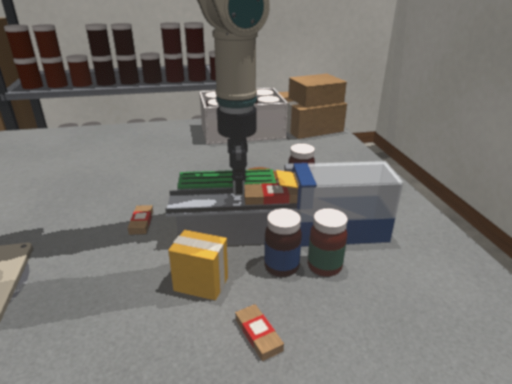

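View pics/t5.png

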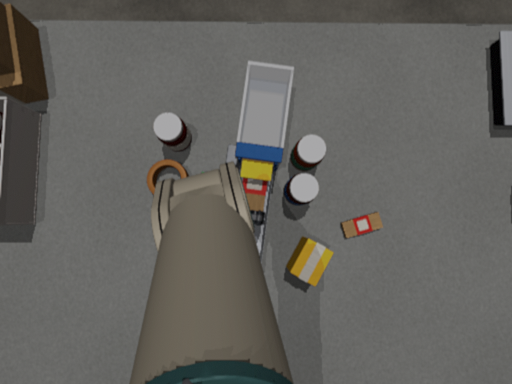

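Call:
{"method": "servo_tool", "body": {"rows": [{"dx": 0, "dy": -0.012, "dz": 0, "wx": 0, "wy": 0, "wz": 0, "fingers": 0}, {"dx": 0, "dy": -0.012, "dz": 0, "wx": 0, "wy": 0, "wz": 0, "fingers": 0}, {"dx": 0, "dy": -0.012, "dz": 0, "wx": 0, "wy": 0, "wz": 0, "fingers": 0}, {"dx": 0, "dy": -0.012, "dz": 0, "wx": 0, "wy": 0, "wz": 0, "fingers": 0}, {"dx": 0, "dy": -0.01, "dz": 0, "wx": 0, "wy": 0, "wz": 0, "fingers": 0}]}}

```text
clock: 6.7
eef_pos: [558.6, 95.2, 85.3]
tool_rot: [1.638, 1.57, 3.079]
force: [-3.6, 0.5, 5.3]
width: 85.4
```

Call:
{"method": "servo_tool", "body": {"rows": [{"dx": 0, "dy": -0.01, "dz": 0, "wx": 0, "wy": 0, "wz": 0, "fingers": 0}, {"dx": 0, "dy": -0.006, "dz": 0, "wx": 0, "wy": 0, "wz": 0, "fingers": 0}, {"dx": 0, "dy": 0, "dz": 0, "wx": 0, "wy": 0, "wz": 0, "fingers": 0}, {"dx": 0, "dy": 0, "dz": 0, "wx": 0, "wy": 0, "wz": 0, "fingers": 0}, {"dx": 0, "dy": 0, "dz": 0, "wx": 0, "wy": 0, "wz": 0, "fingers": 0}]}}

```text
clock: 7.32
eef_pos: [571.5, 93.5, 85.7]
tool_rot: [-1.369, 1.568, 0.072]
force: [0.1, 0.5, 3.7]
width: 85.5
```

```bash
python3 -c "
from h import *
goto([-60,47,86])
snap('side','s6.png')
snap('top','t6.png')"
```

```text
t 7.325 box [[-58.3  46.7  85.7]] F [0.1 0.5 3.7] w 85.53449870300516
T in box [[0.0023, -1.0, 0.0002], [0.0005, 0.0002, 1.0], [-1.0, -0.0023, 0.0005]]
need units [-0.0005  0.0023  0.0004] mm [-0.4  1.7  0.3]
```

View pics/s6.png

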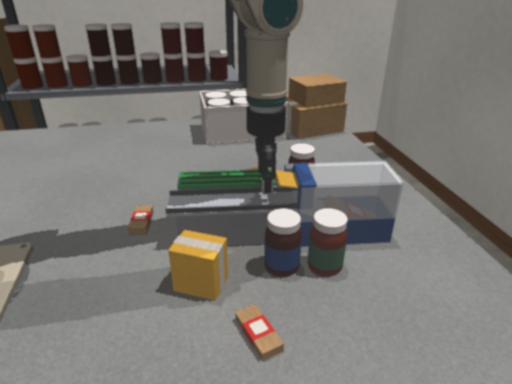

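View pics/t6.png

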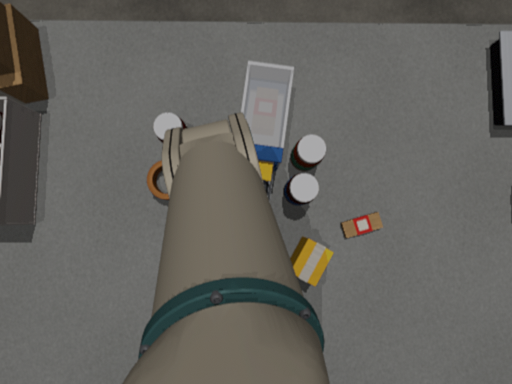

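Call:
{"method": "servo_tool", "body": {"rows": [{"dx": 0, "dy": 0.02, "dz": 0, "wx": 0, "wy": 0, "wz": 0, "fingers": 0}, {"dx": 0, "dy": 0.03, "dz": 0, "wx": 0, "wy": 0, "wz": 0, "fingers": 0}, {"dx": 0, "dy": 0.03, "dz": 0, "wx": 0, "wy": 0, "wz": 0, "fingers": 0}, {"dx": 0, "dy": 0, "dz": 0, "wx": 0, "wy": 0, "wz": 0, "fingers": 0}, {"dx": -0.01, "dy": 0, "dz": 0, "wx": 0, "wy": 0, "wz": 0, "fingers": 0}]}}

```text
clock: 8.05
eef_pos: [510.0, 101.5, 92.4]
tool_rot: [1.826, 1.568, -3.015]
force: [-1.2, 0.8, 2.3]
width: 85.4
```

Call:
{"method": "servo_tool", "body": {"rows": [{"dx": -0.01, "dy": 0, "dz": 0, "wx": 0, "wy": 0, "wz": 0, "fingers": 0}, {"dx": -0.01, "dy": 0, "dz": 0, "wx": 0, "wy": 0, "wz": 0, "fingers": 0}, {"dx": -0.03, "dy": 0, "dz": 0, "wx": 0, "wy": 0, "wz": 0, "fingers": 0}, {"dx": -0.05, "dy": 0, "dz": 0, "wx": 0, "wy": 0, "wz": 0, "fingers": 0}, {"dx": -0.05, "dy": 0, "dz": 0, "wx": 0, "wy": 0, "wz": 0, "fingers": 0}]}}

```text
clock: 8.68
eef_pos: [511.3, 100.9, 206.6]
tool_rot: [-2.003, 1.57, -0.563]
force: [0.5, 0.5, 0.4]
width: 85.4
```

Call:
{"method": "servo_tool", "body": {"rows": [{"dx": -0.03, "dy": 0.02, "dz": 0.05, "wx": 0, "wy": 0, "wz": 0, "fingers": 0}, {"dx": 0, "dy": 0.02, "dz": 0.06, "wx": 0, "wy": 0, "wz": 0, "fingers": 0}, {"dx": 0, "dy": 0.02, "dz": 0.06, "wx": 0, "wy": 0, "wz": 0, "fingers": 0}, {"dx": 0, "dy": 0.02, "dz": 0.06, "wx": 0, "wy": 0, "wz": 0, "fingers": 0}, {"dx": 0, "dy": 0, "dz": 0.06, "wx": 0, "wy": 0, "wz": 0, "fingers": 0}]}}

```text
clock: 9.3
eef_pos: [479.0, 326.3, 228.3]
tool_rot: [-0.718, 1.571, 0.724]
force: [0.1, 0.2, 0.4]
width: 85.4
```

Call:
{"method": "servo_tool", "body": {"rows": [{"dx": 0, "dy": 0, "dz": 0.05, "wx": 0, "wy": 0, "wz": 0, "fingers": 0}, {"dx": 0, "dy": 0, "dz": 0, "wx": 0, "wy": 0, "wz": 0, "fingers": 0}, {"dx": 0, "dy": 0, "dz": 0, "wx": 0, "wy": 0, "wz": 0, "fingers": 0}, {"dx": 0, "dy": 0, "dz": 0, "wx": 0, "wy": 0, "wz": 0, "fingers": 0}]}}

```text
clock: 9.8
eef_pos: [484.9, 360.3, 227.9]
tool_rot: [-2.8, 1.57, -1.361]
force: [-0.4, -0.4, -0.7]
width: 85.5
```

```bash
python3 -c "
from h import *
goto([-60,47,86])
snap('side','s7.png')
b=snap('top','t7.png')[:,:,::-1]
a=cv2.imread('pics/t0.png')
for n,(x,y) in dict(jar_white=(170,128),jar_g=(311,150),jar_b=(303,188),ybox=(312,262),tape=(167,180),marker=(177,248)).items():
    tp=a[y-18:y+18,x-18:x+18]; r=cv2.matchTemplate(b[y-30:y+30,x-30:x+30].copy(),tp,5); l=np.unravel_index(r.argmax(),r.shape); print(n,r.max().round(3),l[1]-12,l[0]-12)
"
```

```text
t 9.8 box [[-178.7  300.   227.9]] F [-0.4 -0.4 -0.7] w 85.50815549741542
T in box [[0.0003, -1.0, 0.0018], [-0.0009, 0.0018, 1.0], [-1.0, -0.0003, -0.0009]]
need units [ 0.1896 -0.1589 -0.3369] mm [ 142.2 -119.1 -252.7]
jar_white 1.0 0 0
jar_g 1.0 0 0
jar_b 1.0 0 0
ybox 1.0 0 0
tape 0.991 0 0
marker 0.976 0 0
```

View pics/s7.png

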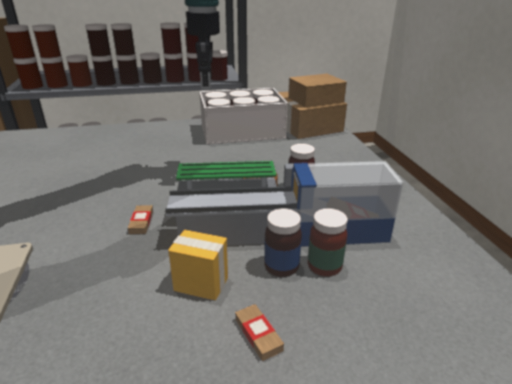

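View pics/t7.png

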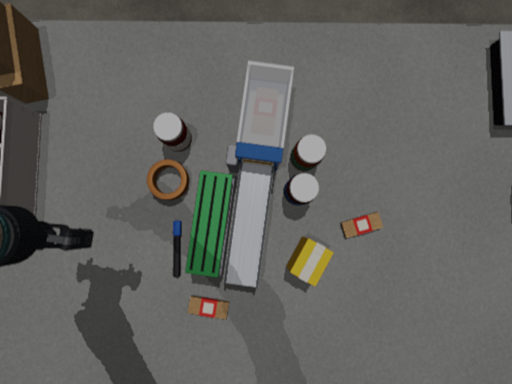

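The lane is empty, the carton shows inside the box at (265,107), the bar is back up, the flap is shut and the other things haven't moved. I'm handing it in.

```bash
python3 -c "
from h import *
print(ctrl.finish_job())"
```

```text
the job is handed in; nothing more can be done
None
```

The large red-banded carton is in the drop box, and I handed the job in at about 10 s of the 35 s allowed. I pressed the green bar down with one fingertip, which opened the flap. With the other I pushed the carton along the lane until it tipped over the sill and slid in. Then I drew back along the bar, let it rise and moved the arm clear.

**Last checks:**
- **Carton:** it lies on the slide inside the box, and the lane is empty.
- **Bar and flap:** the bar is up. The side and top pictures show the flap shut, though I did not measure its angle.
- **Bystanders:** the three jars, yellow box, tape and marker are at the same pixel positions as at the start.
- **Forces:** readings were about 7 N at most, and the gripper was touching nothing at the end.

**Disagreements:**
- **Carton look-alike:** the network's best match for the carton was a smaller one on the table. I used its second match, on the lane.
- **Bar position:** its mark for the bar was about 6 mm from the position I fitted. The fit matched the pictures, so I used that.
- **Refused call:** my first move call was refused because keys were missing, and nothing moved.

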